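# Clear the scrubber from the doorway and snap the cupboard shut

### The arm

A 6-joint arm with a two-finger parallel gripper is mounted at the origin on the work surface. World frame = base frame: x ahead of the robot, y to its left, z up, the work surface at z = 0. Lengths are in m, angles in degrees, forces in N, time in s.
With the tool pointing down it reaches from about 0.35 to 0.725 m from the base axis. Payload 6 kg.
Tool frame: the origin (TCP) lies midway between the tips of the shut fingers; the grasp point (between the pads) lies 19 mm behind it; z points along the fingers, y is the line along which they close (so a half turn about z gives the same grasp; the last joint's range is limited). The gripper opens to 85 mm and grips with 20 to 120 N. Pads are 22 mm wide; open, the fingers measure 114 mm over their backs; the gripper's body (76 mm by 85 mm) begins 54 mm behind the grasp point. The pads swing forward as they close: fully open they stand 13 mm farther back than shut.
Start: joints at [85.812, 2.303, 4.859, 0, -92.561, -19.12], TCP at [0.237, 0.551, 0.205] pointing down, gripper open.
Joint ranges: [-146.85, 146.85], [-73.84, 115.35], [-62.03, 85.46], [-188.31, 113.3], [-161.28, -10.13], [-171.36, 171.36]. Speed limits (degrees/s): [147.25, 147.25, 172.46, 180, 180, 180].

### API

Orientations are given as a 3x3 rotation matrix whose columns are the frame's x, y, z axes.
In Python, from rig import state, get_image, hand_in gives the robot as it stands.
- The arm moves only by the shell command python3 -m crank 'ROWS' [OPENING]. ROWS is JSON, a list of rows, each a list of 4 numbers: the shift along the tool's x, y, z in units of 40 mm (1.0 is 40 mm), then the turn about the tool's z in units of 6 degrees (1.0 is 6 degrees). A call has 1 to 5 rows; each row is the pose to reach, as a shift and turn from the pose commanded when the call began, along the tool's axes at that moment; what a row does not reach only later rows make up. A row lasts 1/12 s, in which the tool goes at most 41.7 mm and 7.16 degrees, less where a joint would pass 70% of its speed; a pose out of reach is approached as far as the arm can. A call with a gripper value outside its range is refused whole. OPENING is the closure in counts, from 0 (fully open) to 255 (shut), set as the call begins (- or left out, the last holds). The fingers move at their own pace and stop on an object; the grip force is fixed at half the most. Time passes only in rows, so rows that repeat a pose let the fingers close. It gives the time, the measured TCP pose, the force, the opening and the grip force at its end, in the units of the state.
- state(): the state, without advancing time (a new reading comes with each control period).
- get_image(name): name is "side" or "top"; returns a dict with "color" (420x560x3 uint8, blue, green, red), "depth" (420x560 float32, m along the optical axis (not along the pixel's ray), 0 where there is no reading), "fx", "fy", "cx", "cy" (pixels), "rvec" (rotation vector, rad) and "tvec" (3), from world to camera coordinates, as OpenCV has them. Camera axes: x right, y down, z forward; pixel columns grow to the right and rows downward; lengths in m; the calibration is good to about 2 mm. A picture is of the moment at which its call begins.
- hand_in(): hands the job in; it is judged then, once.
The state is a dict: "t": time; "q": joint angles; "qvel": joint speeds; "joint_torque": joint torques, N m; "position": TCP position; "eef_rot": TCP orientation; "ft_force": force on the tool from outside, world axes, zero at the start; "torque": the same for the moment, N m; "finger_gap": finger opening in m; "finger_force": force on a finger pad.
Only numpy, scipy, OpenCV 4.12 (cv2) and the standard library are available. Lean on these libraries where they do the work, as an engineer would, in place of code of your own. Each camera call takes 0.05 s, during which the arm holds its last target. There are 200 camera calls.

### The job

The little beech scrubber lies in the way of the low cupboard's open door. First lay it flat inside the upturned blue bin lid, then push the door shut past its sprung roller catch until it snaps fully home and stays shut by itself.

Things in the scene. Friction and masses are not known exactly. Their poses are not given: they have to be found in the camera images.
- scrubber_mid (a point): Centre of the handle of the beech scrubber, like a stout toothbrush, lying on its side on the bench: bar 120 mm along x, 16 wide (y), 16 high (z), this point 8 mm above its underside. A head with pale bristles, 38 mm long at the +x end, sticks out 19 mm past the bar to +y. The bar's middle is clear to grip across y. About 40 g.
- lid_floor (a point): Centre of the inner floor, 4 mm above the bench, of the blue plastic bin lid lying upside down like a tray: 230 (x) by 170 mm (y) outside, rim 22 mm high and 4 thick, spring clip latch sticking out 22 mm at its -x side. Loose, 0.35 kg. It lies left or right in front of the cupboard; a round bowl lies on the other side.
- door_hinge (a point): On the vertical hinge line at the left front edge of a fixed white cupboard (160 deep, 270 wide, 150 mm high), level with the door's top, 172 mm above the bench. Axes turn with the door: panel from here to y = -260 mm, outer face (to push) at x = -15 mm, inner face x = 0. Knob 26 mm across, 24 mm proud, at y = -220, 50 mm above the bench.
- door (a joint): Door's opening angle, rad: 0 shut, 1.2 to 1.55 at the start, growing as the free edge swings towards the robot (clockwise from above). The door stays where left, but at about 0.1 its strike (on top, 190 mm from the hinge) meets the sprung roller on the roof: push on with about 5 N; below about 0.04 it snaps home to its stop at 0.
Things that resemble listed ones, but are neither listed nor needed, are in the scene too. Of the things that look like the part that bears scrubber_mid, take the one that is farthest to the robot's left at the start.

How it is judged:
By the outcome, as a careful person would: the job done as asked, in the order asked, and still so for the second after the job is handed in, with the robot touching nothing.
It also fails if it takes over 64 s, if anything falls off the work surface, if the arm or the gripper's body presses on something with over 40 N, if the wrist force passes 120 N, or if a joint passes its speed limit or range.

## Working session

There is one attempt and no reset: what is moved stays moved. The work goes in short steps, Python scripts to look and compute and a shell command to move; the robot and the scene stay as the last step left them, time stands still between calls to the robot, and variables do not carry over. Pictures are saved under pics/ and viewed, at most 12 in all, crops included, and the job is handed in when it is done.

```bash
mkdir -p pics
cat > h.py <<'E'
import numpy as np, cv2
from rig import state, get_image, hand_in
def cloud(im):
    d=im["depth"]; v,u=np.mgrid[:d.shape[0],:d.shape[1]]
    P=np.stack([(u-im["cx"])/im["fx"]*d,(v-im["cy"])/im["fy"]*d,d],-1)
    R=cv2.Rodrigues(np.array(im["rvec"],float))[0]
    W=(P-np.array(im["tvec"]).reshape(3))@R
    W[d==0]=np.nan
    return W
def snap(n,f):
    im=get_image(n); cv2.imwrite(f"pics/{f}.png",im["color"]); np.save(f"pics/{f}.npy",cloud(im)); return im
E
python3 - <<'E'
from h import *
a=snap("top","t0");b=snap("side","s0")
s=state();print(s["t"],s["position"],s["eef_rot"],s["finger_gap"])
for i in(a,b):
    R=cv2.Rodrigues(np.array(i["rvec"],float))[0];print(-R.T@np.array(i["tvec"]).reshape(3),R)
E
```

```text
0.1 [0.23721147 0.5507624  0.20379487] [[ 9.18399729e-01 -3.95653455e-01 -5.31338641e-04]
 [-3.95653801e-01 -9.18398572e-01 -1.46039512e-03]
 [ 8.98297232e-05  1.55145263e-03 -9.99998792e-01]] 0.08536434354383164
[ 0.33286366 -0.12709938  1.81425174] [[ 7.74379760e-03 -9.99969503e-01  1.01321316e-03]
 [-9.96924683e-01 -7.79922773e-03 -7.79765859e-02]
 [ 7.79821101e-02 -4.06262315e-04 -9.96954676e-01]]
[ 0.15807961 -0.90949585  1.15387819] [[ 0.94678302 -0.321737    0.00933901]
 [-0.2398335  -0.72452027 -0.6461813 ]
 [ 0.21466673  0.60955367 -0.7631268 ]]
```

View pics/t0.png

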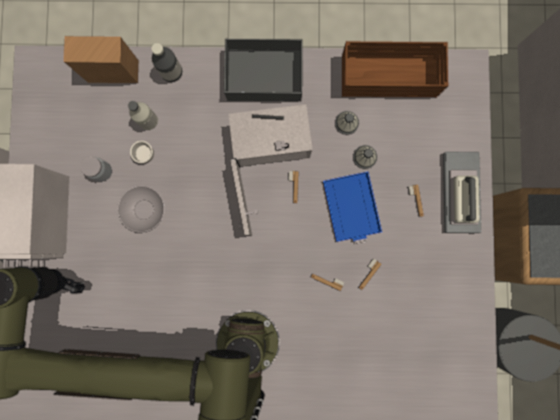

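View pics/s0.png

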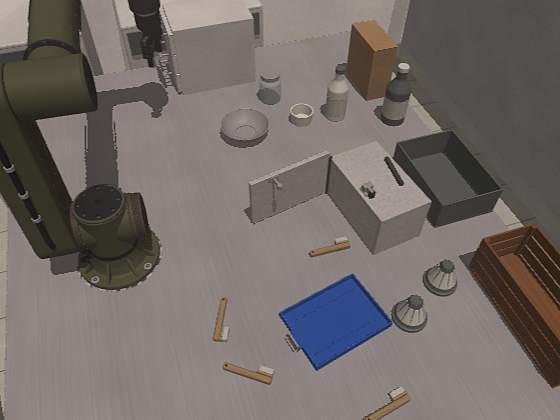

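The top view shows four scrubber look-alikes, at (295,187), (327,283), (371,274) and (417,200). Left in the image is the robot's left, so (295,187) is farthest left. It also lies in the door's sweep, which fits. The lid is at (352,208), the door runs from (236,160) to (247,235), and the roller catch is at (282,146). I'll confirm with an enlarged crop and measure.

Run:
```python
from h import *
W=np.load("pics/t0.npy");c=cv2.imread("pics/t0.png")
cv2.imwrite("pics/crop.png",cv2.resize(c[95:255,220:400],None,fx=4,fy=3.7,interpolation=cv2.INTER_CUBIC))
hsv=cv2.cvtColor(c,cv2.COLOR_BGR2HSV)
for n,(u,v) in dict(a=(295,187),b=(417,200),c=(327,283),d=(371,274)).items():
    m=np.zeros(c.shape[:2],bool);m[v-22:v+23,u-22:u+23]=1
    m&=(hsv[...,0]>4)&(hsv[...,0]<25)&(hsv[...,1]>90)
    p=np.argwhere(m)[:,::-1].astype(np.float32); w=W[m]
    r=cv2.minAreaRect(w[:,:2].astype(np.float32)*1000)
    print(n,len(p),p.mean(0),np.nanmean(w,0),r)
m=(hsv[...,0]>100)&(hsv[...,0]<130)&(hsv[...,1]>140); m=cv2.morphologyEx(m.astype(np.uint8),cv2.MORPH_OPEN,np.ones((5,5)))>0
w=W[m];print("lid",m.sum(),cv2.minAreaRect(w[:,:2].astype(np.float32)*1000),np.nanpercentile(w[:,2],[1,20,50,95]))
# door top
for f,box in(("t0",(220,330,100,245)),("s0",(235,430,130,260))):
    X=np.load(f"pics/{f}.npy");X=X[box[2]:box[3],box[0]:box[1]].reshape(-1,3)
    t=X[(X[:,2]>.163)&(X[:,2]<.182)];print(f,"doortop",len(t),cv2.minAreaRect(t[:,:2].astype(np.float32)*1000))
    print(cv2.boxPoints(cv2.minAreaRect(t[:,:2].astype(np.float32)*1000)))
    t=X[(X[:,2]>.14)&(X[:,2]<.158)];print(f,"roof",len(t),cv2.boxPoints(cv2.minAreaRect(t[:,:2].astype(np.float32)*1000)))
```

```text
a 127 [295.12598 185.41733] [ 0.56833687 -0.16797578  0.01554255] ((565.4261474609375, -167.53726196289062), (118.66455841064453, 15.081819534301758), 0.31296709179878235)
b 136 [418.      199.81618] [ 0.51903397 -0.6193235   0.0148647 ] ((517.7236938476562, -619.1453857421875), (113.1473159790039, 13.453286170959473), 15.71491527557373)
c 131 [327.43512 282.26718] [ 0.216054   -0.28697713  0.01666902] ((219.79653930664062, -282.6852722167969), (113.32540893554688, 18.360340118408203), 65.71638488769531)
d 139 [369.8489  274.66907] [ 0.24438692 -0.44113735  0.01409144] ((243.2549285888672, -438.5083923339844), (14.383727073669434, 115.30500030517578), 53.64747619628906)
lid 2808 ((nan, nan), (0.0, 0.0), 0.0) [-0.00532955  0.00096655  0.00506708  0.01694392]
t0 doortop 508 ((594.93994140625, -63.00016784667969), (396.8214111328125, 213.69760131835938), 11.189353942871094)
[[ 379.56653     3.315567]
 [ 421.03503  -206.31992 ]
 [ 810.31335  -129.3159  ]
 [ 768.84485    80.31958 ]]
t0 roof 3363 [[ 378.93036    10.415638]
 [ 414.56708  -257.69373 ]
 [ 833.5015   -202.00963 ]
 [ 797.8648     66.09973 ]]
s0 doortop 682 ((602.424072265625, -22.344924926757812), (163.69647216796875, 421.4239501953125), 66.580078125)
[[ 376.5393    -13.699173]
 [ 763.2449   -181.20126 ]
 [ 828.30884   -30.990677]
 [ 441.60327   136.51141 ]]
s0 roof 4311 [[ 379.68924     8.626806]
 [ 419.76993  -265.62552 ]
 [ 838.25867  -204.46533 ]
 [ 798.178      69.78699 ]]
```

View pics/crop.png

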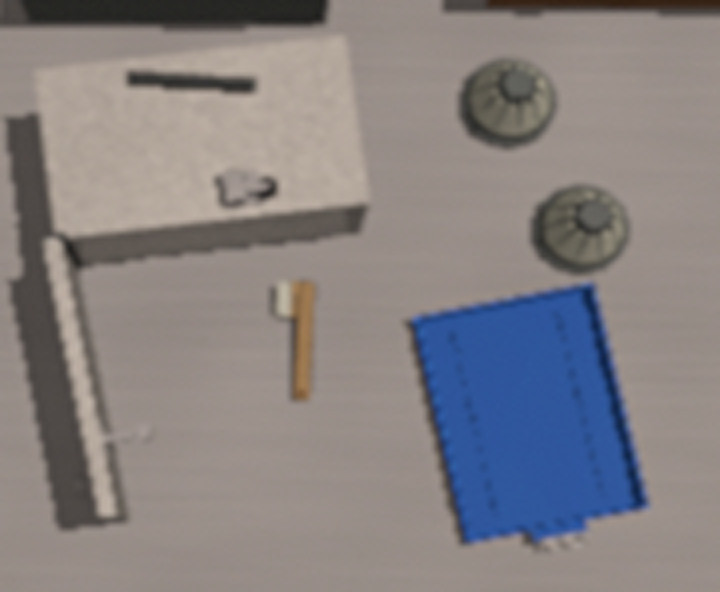

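The crop confirms it: the scrubber beside the door has its bristle head at the +x end, sticking out towards +y, as described. Next I measure by pixel rays onto known heights.

```bash
cat >> h.py <<'E'
def ray(im,uv,z):
    R=cv2.Rodrigues(np.array(im["rvec"],float))[0];C=-R.T@np.array(im["tvec"]).reshape(3)
    d=np.array([(uv[0]-im["cx"])/im["fx"],(uv[1]-im["cy"])/im["fy"],1])@R
    return C+d*(z-C[2])/d[2]
E
python3 - <<'E'
from h import *
im=get_image("top")
np.set_printoptions(precision=4,suppress=True)
f=lambda x,y:(220+(x-1.5)/4,95+(y-1.35)/3.7)
P=[ray(im,f(*p),.022)[:2] for p in((410,320),(593,287),(645,505),(465,543))]
print("lid",np.array(P),np.mean(P,0))
print("door",np.array([ray(im,f(*p),.172)[:2] for p in((45,238),(65,236),(97,518),(117,516))]))
print("strike",ray(im,f(150,433),.18)[:2])
print("scr",np.array([ray(im,f(*p),.016)[:2] for p in((303,282),(300,399))]))
print("roof",np.array([ray(im,f(*p),.150)[:2] for p in((35,68),(346,36),(370,205),(62,238))]))
print("roller",ray(im,f(275,185),.16)[:2])
hsv=cv2.cvtColor(im["color"],cv2.COLOR_BGR2HSV)
s=get_image("side");c=cv2.cvtColor(s["color"],cv2.COLOR_BGR2HSV);m=np.zeros(c.shape[:2],bool);m[225:265,300:355]=1
m&=(c[...,0]>4)&(c[...,0]<25)&(c[...,1]>90);w=cloud(s)[m];print("scr side",m.sum(),cv2.minAreaRect(w[:,:2].astype(np.float32)*1000),w[:,2].max())
st=state();print(st["t"])
E
```

```text
lid [[ 0.5841 -0.2667]
 [ 0.6184 -0.4347]
 [ 0.4024 -0.4808]
 [ 0.3639 -0.3171]] [ 0.4922 -0.3748]
door [[ 0.6359  0.0527]
 [ 0.6379  0.0359]
 [ 0.3814  0.0053]
 [ 0.3833 -0.0113]]
strike [ 0.4578 -0.0383]
scr [[ 0.6223 -0.1686]
 [ 0.5052 -0.1665]]
roof [[ 0.7998  0.0663]
 [ 0.8324 -0.2012]
 [ 0.6731 -0.2224]
 [ 0.6401  0.0406]]
roller [ 0.689  -0.1409]
scr side 265 ((566.865478515625, -170.927001953125), (24.122539520263672, 125.49073791503906), 88.0215072631836) nan
0.2
```

```bash
python3 -m crank '[[0,0,-0.5,-1],[0,0,-1,-2],[0,0,-1.5,-3],[0,0,-1.75,-3.9],[0,0,-1.75,-3.9]]' 0; python3 -c "
from rig import state;s=state();print(s['position'],s['eef_rot'])"
```

```text
t: 0.62
position: [0.2378, 0.5517, 0.2776]
eef_rot: [[1.0, 0.005, 0.001], [0.005, -1.0, 0.004], [0.001, -0.004, -1.0]]
ft_force: [0.8, -0.2, 0.5]
finger_gap: 0.0852
finger_force: 0.0
[0.23781497 0.55165929 0.27763043] [[ 0.99998795  0.00473156  0.00131104]
 [ 0.00472616 -0.99998047  0.00408876]
 [ 0.00133036 -0.00408251 -0.99999078]]
```

```bash
for_=1; python3 -m crank '[[0.41,0.9,0,0],[0.82,1.8,0,0],[1.23,2.7,0,0],[1.64,3.6,0,0],[2.05,4.5,0,0]]' >/dev/null; python3 -m crank '[[0.41,0.9,0,0],[0.82,1.8,0,0],[1.23,2.7,0,0],[1.64,3.6,0,0],[2.05,4.5,0,0]]'>/dev/null; python3 -m crank '[[0.41,0.9,0,0],[0.82,1.8,0,0],[1.23,2.7,0,0],[1.64,3.6,0,0],[2.05,4.5,0,0]]'; python3 -m crank '[[0.41,0.9,0,0],[0.82,1.8,0,0],[1.23,2.7,0,0],[1.64,3.6,0,0],[2.05,4.5,0,0]]'
```

```text
t: 1.87
position: [0.4843, 0.0095, 0.2736]
eef_rot: [[1.0, -0.002, -0.001], [-0.002, -1.0, 0.0], [-0.001, -0.0, -1.0]]
ft_force: [0.5, 0.9, 0.7]
finger_gap: 0.0853
finger_force: 0.0
t: 2.28
position: [0.5667, -0.1704, 0.2733]
eef_rot: [[1.0, -0.002, -0.001], [-0.002, -1.0, 0.0], [-0.001, -0.0, -1.0]]
ft_force: [0.7, 1.7, 0.1]
finger_gap: 0.0855
finger_force: 0.0
```

```bash
python3 -m crank '[[0,0,1,0],[-0.05,-0.05,2,0],[-0.05,-0.05,3,0],[-0.05,-0.05,4,0],[-0.05,-0.05,5,0]]'>/dev/null; python3 -m crank '[[0,0,0.5,0],[0,0,1,0],[0,0,1.3,0],[0,0,1.5,0],[0,0,1.5,0]]'; python3 -c "
from h import *
im=snap('side','s1');cv2.imwrite('pics/s1c.png',cv2.resize(im['color'][130:300,230:430],None,fx=3.5,fy=3.5))"
```

```text
t: 3.12
position: [0.5633, -0.1663, 0.0126]
eef_rot: [[1.0, 0.0, -0.003], [0.0, -1.0, 0.0], [-0.003, -0.0, -1.0]]
ft_force: [-0.2, -0.3, -0.5]
finger_gap: 0.0855
finger_force: 0.0
```

View pics/s1c.png

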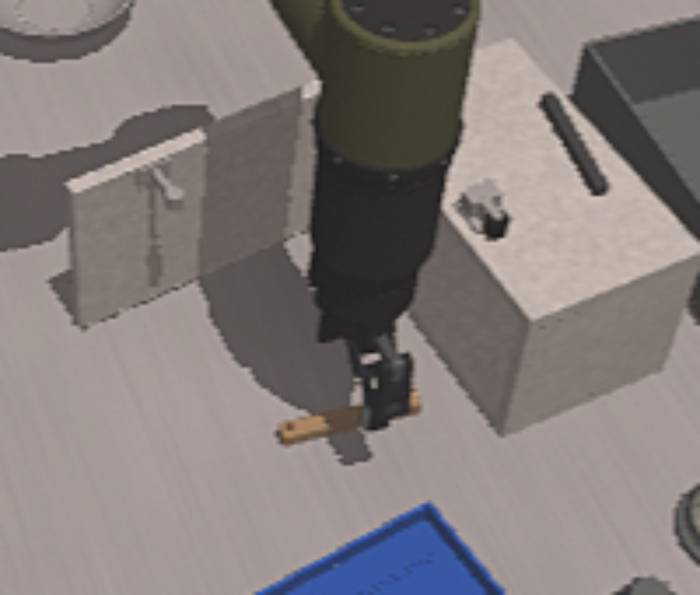

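The fingers straddle the bar: the near finger is at crop pixel (375,425) and the bar runs from (285,432) to (418,402). I lower the last 8 mm and grip.

```bash
python3 -m crank '[[0,0,0.2,0],[0,0,0.2,0],[0,0,0.2,0],[0,0,0.2,0],[0,0,0.2,0]]' 255; python3 -m crank '[[0,0,0,0],[0,0,0,0],[0,0,0,0],[0,0,0,0],[0,0,0,0]]';python3 -m crank '[[0,0,0,0],[0,0,-0.5,0],[0,0,-1,0],[0,0,-1.5,0],[0,0,-2,0]]'
```

```text
t: 3.58
position: [0.5649, -0.1665, 0.0074]
eef_rot: [[1.0, 0.002, 0.001], [0.002, -1.0, -0.0], [0.001, 0.0, -1.0]]
ft_force: [0.1, -1.3, -0.3]
finger_gap: 0.0256
finger_force: 0.0
t: 4.0
position: [0.5645, -0.1665, 0.0068]
eef_rot: [[1.0, 0.002, 0.0], [0.002, -1.0, -0.0], [0.0, 0.0, -1.0]]
ft_force: [0.7, -0.7, -0.4]
finger_gap: 0.0
finger_force: 0.0
t: 4.42
position: [0.5644, -0.1665, 0.0876]
eef_rot: [[1.0, 0.002, -0.0], [0.002, -1.0, -0.0], [-0.0, 0.0, -1.0]]
ft_force: [1.2, -0.3, 0.5]
finger_gap: 0.0001
finger_force: 0.0
```

```bash
python3 -c "
from h import *
im=snap('side','s2');cv2.imwrite('pics/s2c.png',cv2.resize(im['color'][150:290,260:420],None,fx=4,fy=4,interpolation=cv2.INTER_CUBIC))
c=cv2.cvtColor(im['color'],cv2.COLOR_BGR2HSV);m=np.zeros(c.shape[:2],bool);m[220:270,290:370]=1
m&=(c[...,0]>4)&(c[...,0]<25)&(c[...,1]>90);w=cloud(im)[m];w=w[~np.isnan(w[:,0])];print(m.sum(),cv2.minAreaRect(w[:,:2].astype(np.float32)*1000),np.percentile(w[:,2],[5,50,95]))
p=np.argwhere(m)[:,::-1];print(cv2.boxPoints(cv2.minAreaRect(p.astype(np.float32))))"
```

```text
254 ((562.9984130859375, -173.4088897705078), (117.49618530273438, 24.405696868896484), 1.0216294527053833) [0.00550647 0.01450816 0.01928797]
[[308.82352 249.29413]
 [347.64706 239.58826]
 [349.5294  247.11768]
 [310.70584 256.82355]]
```

View pics/s2c.png

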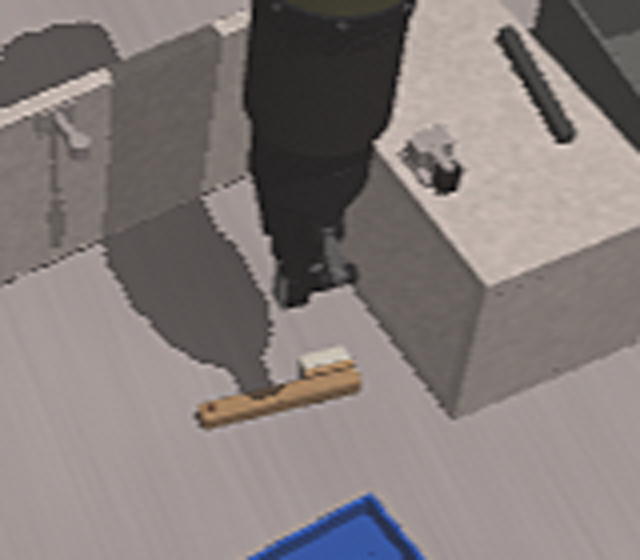

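The fingers closed just above the bar, which hasn't moved: it runs from (205,415) to (358,382) in the crop. I'll reopen, go about 5 mm deeper and grip again.

```bash
python3 -m crank '[[0,0,0,0],[0,0,0,0],[0,0,0,0],[0,0,0,0],[0,0,0,0]]' 0 | head -2; python3 -m crank '[[0,0.05,0.5,0],[0,0.05,1,0],[0,0.05,1.6,0],[0,0.05,2,0],[0,0.05,2.1,0]]'; python3 -m crank '[[0,0,0,0],[0,0,0,0],[0,0,0,0]]'
```

```text
t: 4.88
position: [0.564, -0.1664, 0.0857]
t: 5.3
position: [0.562, -0.1681, -0.0015]
eef_rot: [[1.0, 0.001, -0.006], [0.001, -1.0, 0.001], [-0.006, -0.001, -1.0]]
ft_force: [0.2, 0.8, -1.1]
finger_gap: 0.0854
finger_force: 0.0
t: 5.55
position: [0.5656, -0.1687, 0.0044]
eef_rot: [[1.0, 0.002, 0.002], [0.002, -1.0, -0.001], [0.002, 0.001, -1.0]]
ft_force: [-0.8, -0.5, 0.9]
finger_gap: 0.0854
finger_force: 0.0
```

```bash
python3 -m crank '[[0,0,0.04,0],[0,0,0.04,0],[0,0,0.04,0],[0,0,0.04,0],[0,0,0.04,0]]' 255; python3 -m crank '[[0,0,0,0],[0,0,0,0],[0,0,0,0],[0,0,0,0],[0,0,0,0]]'
```

```text
t: 5.97
position: [0.5646, -0.1685, 0.0013]
eef_rot: [[1.0, 0.002, 0.0], [0.002, -1.0, -0.0], [0.0, 0.0, -1.0]]
ft_force: [-0.4, -1.2, 0.2]
finger_gap: 0.0257
finger_force: 0.0
t: 6.38
position: [0.5645, -0.1685, 0.0011]
eef_rot: [[1.0, 0.002, -0.0], [0.002, -1.0, -0.0], [-0.0, 0.0, -1.0]]
ft_force: [-0.6, 0.2, 0.7]
finger_gap: 0.0002
finger_force: 0.0
```

```bash
python3 -c "
from h import *
im=snap('side','s3');t=snap('top','t3')
a=cv2.resize(im['color'][190:280,280:380],None,fx=6,fy=6,interpolation=cv2.INTER_CUBIC)
cv2.imwrite('pics/s3c.png',a)
W=cloud(im)
for uv in [(310,254),(330,249),(345,243)]: print(uv,W[uv[1],uv[0]])
R=cv2.Rodrigues(np.array(im['rvec'],float))[0]
p=R@state()['position']+np.array(im['tvec']).reshape(3);u=(im['fx']*p[0]/p[2]+im['cx'],im['fy']*p[1]/p[2]+im['cy']);print('tcp px',u,'crop',(u[0]-280)*6,(u[1]-190)*6)"
```

```text
(310, 254) [ 0.50423651 -0.17517761  0.01459659]
(330, 249) [ 0.56276056 -0.17861255  0.01727664]
(345, 243) [ 0.61158659 -0.17183395  0.01600817]
tcp px (np.float64(328.7370458798978), np.float64(249.4269867102937)) crop 292.42227527938667 356.5619202617622
```

View pics/s3c.png

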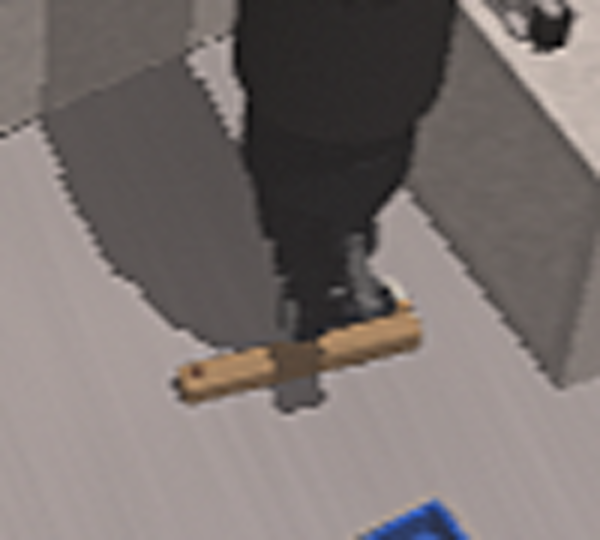

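```bash
python3 -c "
from h import *
np.set_printoptions(precision=3,suppress=True)
W=np.load('pics/s3.npy');c=cv2.imread('pics/s3.png')
for v in range(228,258,2):
  print(v,[(u,W[v,u].round(3).tolist(),int(c[v,u].mean())) for u in (329,331)])
W=np.load('pics/t3.npy');c=cv2.imread('pics/t3.png');h=cv2.cvtColor(c,cv2.COLOR_BGR2HSV)
m=(h[...,0]>4)&(h[...,0]<25)&(h[...,1]>90);m[:160]=0;m[230:]=0;m[:,:270]=0;m[:,320:]=0
print(m.sum());w=W[m];print(np.nanmean(w,0),cv2.boundingRect(m.astype(np.uint8)),np.nanmin(w,0),np.nanmax(w,0))
cv2.imwrite('pics/t3c.png',cv2.resize(c[150:240,250:340],None,fx=6,fy=6,interpolation=cv2.INTER_CUBIC))
"
```

```text
228 [(329, [0.547, -0.187, 0.128], 41), (331, [0.551, -0.19, 0.131], 38)]
230 [(329, [0.545, -0.191, 0.126], 39), (331, [0.551, -0.19, 0.122], 39)]
232 [(329, [0.548, -0.186, 0.11], 40), (331, [0.552, -0.19, 0.114], 40)]
234 [(329, [0.547, -0.191, 0.108], 41), (331, [0.556, -0.185, 0.096], 40)]
236 [(329, [0.549, -0.187, 0.094], 40), (331, [0.562, -0.175, 0.073], 41)]
238 [(329, [0.552, -0.184, 0.079], 40), (331, [0.557, -0.186, 0.08], 41)]
240 [(329, [0.557, -0.176, 0.058], 59), (331, [0.552, -0.196, 0.086], 40)]
242 [(329, [0.556, -0.18, 0.054], 68), (331, [0.549, -0.203, 0.087], 46)]
244 [(329, [0.556, -0.181, 0.046], 59), (331, [0.562, -0.182, 0.045], 41)]
246 [(329, [0.554, -0.186, 0.044], 46), (331, [0.563, -0.181, 0.035], 45)]
248 [(329, [0.561, -0.174, 0.017], 75), (331, [0.567, -0.177, 0.018], 75)]
250 [(329, [0.559, -0.181, 0.017], 74), (331, [0.565, -0.181, 0.014], 71)]
252 [(329, [0.56, -0.18, 0.005], 72), (331, [0.567, -0.179, 0.002], 75)]
254 [(329, [0.56, -0.181, -0.002], 87), (331, [0.566, -0.182, -0.004], 87)]
256 [(329, [0.557, -0.189, 0.001], 85), (331, [0.563, -0.19, -0.002], 83)]
36
[ 0.522 -0.167  0.048] (293, 191, 4, 12) [ 0.507 -0.172 -0.008] [ 0.541 -0.159  0.268]
```

View pics/t3c.png

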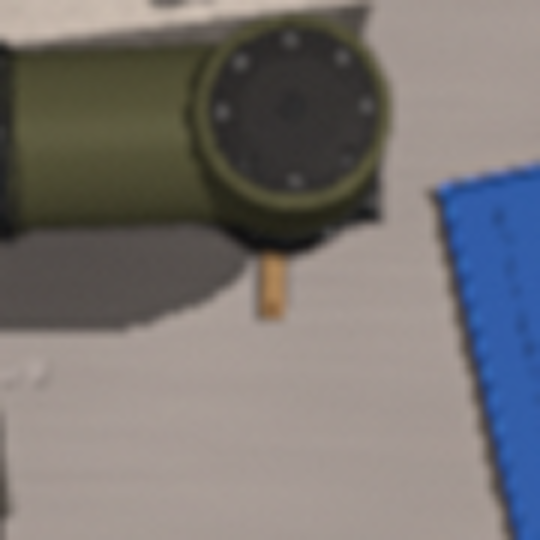

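The bar is still at y≈-0.170, and the shut fingertips are just above its top, so the real tips sit well above the reported TCP height. I'll open, go down in small steps watching the force, and grip.

```bash
python3 -m crank '[[0,0,0,0],[0,0,0,0],[0,0,0,0],[0,0,0,0],[0,0,0,0]]' 0|tail -3; python3 -m crank '[[0,0.05,0.1,0],[0,0.05,0.2,0],[0,0.05,0.3,0],[0,0.05,0.3,0],[0,0.05,0.3,0]]';  python3 -m crank '[[0,0,0,0],[0,0,0,0],[0,0,0,0],[0,0,0,0],[0,0,0,0]]' 255;  python3 -m crank '[[0,0,0,0],[0,0,0,0],[0,0,0,0],[0,0,0,0],[0,0,0,0]]'
```

```text
ft_force: [0.2, 0.8, 0.2]
finger_gap: 0.0604
finger_force: 0.0
t: 7.32
position: [0.5641, -0.1705, -0.0115]
eef_rot: [[1.0, 0.002, -0.001], [0.002, -1.0, -0.0], [-0.001, 0.0, -1.0]]
ft_force: [-0.3, -0.1, 1.1]
finger_gap: 0.0853
finger_force: 0.0
t: 7.73
position: [0.5646, -0.1705, -0.0107]
eef_rot: [[1.0, 0.002, 0.0], [0.002, -1.0, -0.0], [0.0, 0.0, -1.0]]
ft_force: [-0.1, -0.5, 0.7]
finger_gap: 0.0256
finger_force: 0.0
t: 8.15
position: [0.5649, -0.1705, -0.0104]
eef_rot: [[1.0, 0.002, 0.001], [0.002, -1.0, -0.0], [0.001, 0.0, -1.0]]
ft_force: [0.8, 0.6, 3.1]
finger_gap: -0.0002
finger_force: 1.6
```

The shut tips are now just pressing on the bar's top (3 N), so the true tip height is the reading plus about 0.027 m. I go 12 mm lower.

```bash
python3 -m crank '[[0,0,-0.05,0],[0,0,-0.05,0],[0,0,-0.05,0],[0,0,-0.05,0],[0,0,-0.05,0]]' 0|tail -3; python3 -m crank '[[0,0,0.1,0],[0,0,0.2,0],[0,0,0.3,0],[0,0,0.33,0],[0,0,0.33,0]]';  python3 -m crank '[[0,0,0,0],[0,0,0,0],[0,0,0,0],[0,0,0,0],[0,0,0,0]]' 255;  python3 -m crank '[[0,0,0,0],[0,0,0,0],[0,0,0,0],[0,0,0,0],[0,0,0,0]]'
```

```text
ft_force: [0.1, -0.4, 0.2]
finger_gap: 0.0604
finger_force: 0.0
t: 8.98
position: [0.564, -0.1704, -0.023]
eef_rot: [[1.0, 0.002, -0.001], [0.002, -1.0, -0.0], [-0.001, 0.0, -1.0]]
ft_force: [0.7, 0.7, -0.0]
finger_gap: 0.0857
finger_force: 0.0
t: 9.4
position: [0.5647, -0.1704, -0.0219]
eef_rot: [[1.0, 0.002, 0.0], [0.002, -1.0, -0.0], [0.0, 0.0, -1.0]]
ft_force: [-0.2, 0.1, -0.3]
finger_gap: 0.0257
finger_force: 0.0
t: 9.82
position: [0.5648, -0.1705, -0.0217]
eef_rot: [[1.0, 0.002, 0.001], [0.002, -1.0, -0.0], [0.001, 0.0, -1.0]]
ft_force: [-0.3, 0.3, 3.4]
finger_gap: 0.0139
finger_force: 61.6
```

```bash
python3 -m crank '[[0,0,-0.3,0],[0,0,-0.8,0],[0,0,-1.3,0],[0,0,-1.8,0],[0,0,-2,0]]'; python3 -m crank '[[-0.3,0.8,0,-0.4],[-0.6,1.6,0,-0.8],[-0.9,2.4,0,-1.2],[-1.1,3.2,0,-1.6],[-1.3,4,0,-2]]' >/dev/null; python3 -c "
from h import *
im=snap('side','s4');cv2.imwrite('pics/s4c.png',cv2.resize(im['color'][180:400,180:440],None,fx=2.6,fy=2.6));s=state();print(s['position'],s['eef_rot'],s['finger_gap'],s['finger_force'])"
```

```text
t: 10.23
position: [0.5658, -0.1708, 0.0618]
eef_rot: [[1.0, 0.002, 0.004], [0.002, -1.0, -0.001], [0.004, 0.001, -1.0]]
ft_force: [0.9, 0.1, 0.7]
finger_gap: 0.0141
finger_force: 61.2
[ 0.51000565 -0.3362079   0.05753353] [[ 9.77454581e-01  2.11138271e-01 -1.78107532e-03]
 [ 2.11136724e-01 -9.77456008e-01 -1.01786081e-03]
 [-1.95583215e-03  6.18862305e-04 -9.99997896e-01]] 0.014097741159958955 61.144230365753174
```

View pics/s4c.png

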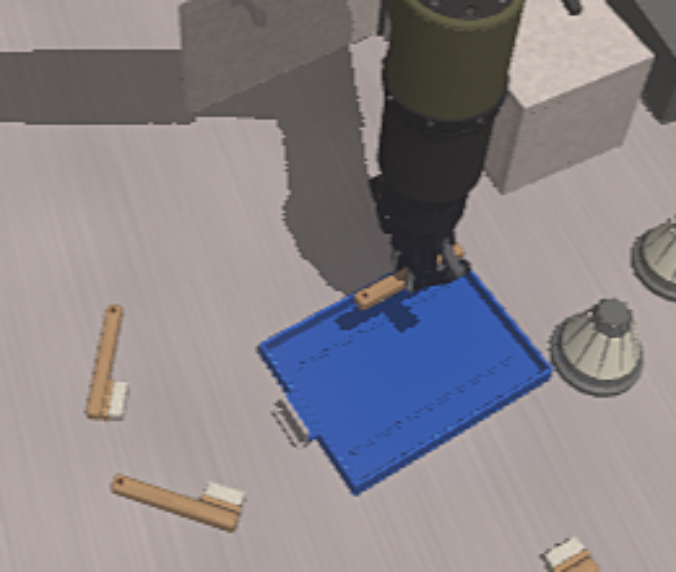

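The scrubber is held level, with its end at (375,292) in the crop, over the lid's left rim. I continue to the lid centre and down.

```bash
python3 -m crank '[[-0.3,0.4,0,0],[-0.6,0.8,0,0],[-0.73,1.02,0,0],[-0.73,1.02,0.5,0],[-0.73,1.02,1,0]]'; python3 -m crank '[[0,0,0.3,0],[0,0,0.55,0],[0,0,0.7,0],[0,0,0.75,0],[0,0,0.75,0]]'; python3 -m crank '[[0,0,0.05,0],[0,0,0.05,0],[0,0,0.05,0]]'
```

```text
t: 11.12
position: [0.4934, -0.3774, 0.0186]
eef_rot: [[0.978, 0.208, 0.002], [0.208, -0.978, -0.001], [0.002, 0.001, -1.0]]
ft_force: [-0.0, 0.2, -0.7]
finger_gap: 0.0142
finger_force: 61.1
t: 11.53
position: [0.493, -0.3765, -0.012]
eef_rot: [[0.978, 0.21, -0.0], [0.21, -0.978, -0.0], [-0.0, 0.0, -1.0]]
ft_force: [-0.0, 0.1, -0.4]
finger_gap: 0.0142
finger_force: 61.1
t: 11.78
position: [0.4932, -0.3767, -0.0133]
eef_rot: [[0.978, 0.21, 0.001], [0.21, -0.978, -0.001], [0.001, 0.001, -1.0]]
ft_force: [-0.4, 0.2, -1.7]
finger_gap: 0.014
finger_force: 61.1
```

```bash
python3 -m crank '[[0,0,0.05,0],[0,0,0.08,0],[0,0,0.08,0],[0,0,0.08,0]]'; python3 -m crank '[[0,0,0.03,0],[0,0,0.03,0],[0,0,0.03,0]]'
```

```text
t: 12.12
position: [0.4927, -0.3766, -0.0173]
eef_rot: [[0.978, 0.209, -0.0], [0.209, -0.978, -0.0], [-0.0, -0.0, -1.0]]
ft_force: [-0.3, 0.9, -0.9]
finger_gap: 0.0142
finger_force: 61.1
t: 12.37
position: [0.493, -0.3767, -0.0177]
eef_rot: [[0.978, 0.21, 0.0], [0.21, -0.978, -0.001], [0.0, 0.001, -1.0]]
ft_force: [-1.0, 2.1, 4.8]
finger_gap: 0.0141
finger_force: 61.7
```

Contact at 4.8 N. I release and rise.

```bash
python3 -m crank '[[0,0,0,0],[0,0,0,0],[0,0,0,0],[0,0,0,0],[0,0,0,0]]' 0 | tail -2; python3 -m crank '[[0,0,-0.5,0],[0,0,-1.4,0],[0,0,-2.4,0],[0,0,-3.4,0],[0,0,-4.4,0]]'|head -2; python3 -m crank '[[0,0,-0.8,0.5],[0,0,-1.6,1],[0,-1,-1.8,1.5],[0,-2,-1.8,2],[0,-3,-1.8,2]]' 255; python3 -c "
from h import *
im=snap('top','t5');s=snap('side','s5')
a=cv2.resize(im['color'][140:260,220:400],None,fx=3,fy=3);b=cv2.resize(s['color'][220:380,230:410],None,fx=2,fy=2)
o=np.zeros((360,900,3),np.uint8);o[:360,:540]=a;o[:320,540:]=b;cv2.imwrite('pics/c5.png',cv2.resize(o,(800,320)))"
```

```text
finger_gap: 0.0741
finger_force: 0.0
t: 13.2
position: [0.4924, -0.3765, 0.1594]
t: 13.62
position: [0.4675, -0.2584, 0.2298]
eef_rot: [[1.0, -0.003, 0.001], [-0.003, -1.0, -0.0], [0.001, 0.0, -1.0]]
ft_force: [1.6, 1.8, 0.3]
finger_gap: 0.0258
finger_force: 0.0
```

View pics/c5.png

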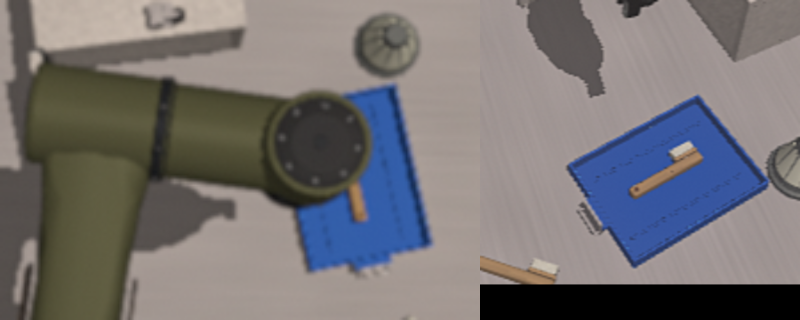

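The scrubber lies flat in the lid (side crop (665,172)), with the gripper clear. Next I plan the door-closing arc and check the catch heights.

```bash
python3 - <<'E'
from h import *
np.set_printoptions(precision=2,suppress=True)
W=np.load("pics/s0.npy")
print("strike z",np.nanmax(W[165:200,262:290,2]),"roller z",np.nanpercentile(W[180:200,360:378,2],[50,98]))
H=np.array([.638,.036]);c=np.deg2rad(-82.9)
def P(t,r=.205,s=.031):
    a=c-t;d=np.array([np.cos(a),np.sin(a)]);n=np.array([np.sin(a),-np.cos(a)]);return H+r*d+s*n
T=np.linspace(1.51,0.0,21);prev=None
for k in range(0,20,5):
    b=P(T[k]);print(k,T[k],b,[((P(T[j])-b)/.04*[1,-1]).round(2).tolist() for j in range(k+1,k+6)])
print(P(0))
E
python3 -m crank '[[-0.1,-1,0,0],[-0.2,-2,0,0],[-0.3,-3,0,0],[-0.4,-4,0,0],[-0.5,-5,0,0]]' | head -2; python3 -m crank '[[-0.05,-1,0,0],[-0.1,-2,0,0],[-0.15,-3,0,0],[-0.2,-3.7,0,0],[-0.2,-3.7,0,0]]'
```

```text
strike z 0.17624802689217706 roller z [0.15 0.17]
0 1.51 [0.43 0.03] [[0.03, 0.39], [0.09, 0.78], [0.17, 1.16], [0.29, 1.53], [0.43, 1.9]]
5 1.1325 [ 0.45 -0.05] [[0.17, 0.35], [0.37, 0.69], [0.59, 1.01], [0.83, 1.32], [1.1, 1.6]]
10 0.755 [ 0.49 -0.11] [[0.29, 0.26], [0.6, 0.51], [0.92, 0.73], [1.26, 0.92], [1.61, 1.09]]
15 0.37749999999999995 [ 0.56 -0.15] [[0.37, 0.14], [0.74, 0.25], [1.12, 0.34], [1.51, 0.39], [1.9, 0.41]]
[ 0.63 -0.17]
t: 14.13
position: [0.4468, -0.0579, 0.2296]
t: 14.55
position: [0.4386, 0.0927, 0.2289]
eef_rot: [[1.0, 0.006, -0.001], [0.006, -1.0, 0.001], [-0.001, -0.001, -1.0]]
ft_force: [-0.4, -1.3, -0.2]
finger_gap: 0.0001
finger_force: 0.0
```

```bash
python3 -m crank '[[0,0,0.9,0],[0,0,1.8,0],[0,0,2.6,0],[0,0,3.1,0],[0,0,3.1,0]]' | head -2; python3 -m crank '[[-0.05,0.4,0,0],[-0.1,0.8,0,0],[-0.1,1.2,0,0],[-0.1,1.5,0,0],[-0.1,1.5,0,0]]'; python3 -m crank '[[0.03,0.39,0,0],[0.09,0.78,0,0],[0.17,1.16,0,0],[0.29,1.53,0,0],[0.43,1.9,0,0]]'
```

```text
t: 14.97
position: [0.4367, 0.0875, 0.1004]
t: 15.38
position: [0.4361, 0.0272, 0.1077]
eef_rot: [[1.0, -0.0, 0.003], [-0.0, -1.0, 0.0], [0.003, -0.0, -1.0]]
ft_force: [-0.1, -0.0, 0.2]
finger_gap: -0.0002
finger_force: 0.0
t: 15.8
position: [0.4537, -0.0476, 0.1075]
eef_rot: [[1.0, 0.002, 0.003], [0.002, -1.0, 0.0], [0.003, -0.0, -1.0]]
ft_force: [0.5, 1.6, 1.6]
finger_gap: -0.0002
finger_force: 0.7
```

```bash
python3 -m crank '[[0.17,0.35,0,0],[0.37,0.69,0,0],[0.59,1.01,0,0],[0.83,1.32,0,0],[1.1,1.6,0,0]]' | head -4; python3 -m crank '[[0.29,0.26,0,0],[0.6,0.51,0,0],[0.92,0.73,0,0],[1.26,0.92,0,0],[1.61,1.09,0,0]]'; python3 -c "
from h import *
im=snap('side','s6');cv2.imwrite('pics/s6c.png',cv2.resize(im['color'][100:300,220:460],None,fx=2.5,fy=2.5))"
```

```text
t: 16.22
position: [0.4981, -0.1118, 0.1074]
eef_rot: [[1.0, 0.002, 0.003], [0.002, -1.0, -0.0], [0.003, 0.0, -1.0]]
ft_force: [0.4, 1.6, 1.6]
t: 16.63
position: [0.5624, -0.1551, 0.1068]
eef_rot: [[1.0, 0.001, 0.001], [0.001, -1.0, -0.0], [0.001, 0.0, -1.0]]
ft_force: [-0.3, 0.5, 0.1]
finger_gap: -0.0004
finger_force: 0.2
```

View pics/s6c.png

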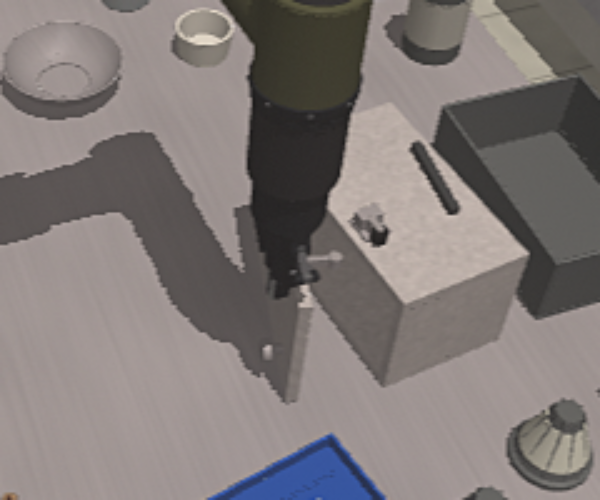

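The door is following the finger, which is on its outer face (crop (285,280)) above the knob (267,352). I carry on to the catch.

```bash
python3 -m crank '[[0.37,0.14,0,0],[0.74,0.25,0,0],[1.12,0.34,0,0],[1.35,0.38,0,0],[1.5,0.39,0,0]]' | grep -v eef; python3 -m crank '[[0.1,0.01,0,0],[0.2,0.01,0,0],[0.3,0.01,0,0],[0.4,0.02,0,0]]'| grep -v eef; python3 -m crank '[[0.05,0,0,0],[0.1,0,0,0],[0.15,0,0,0]]'| grep -v eef
```

```text
t: 17.1
position: [0.6217, -0.1706, 0.1067]
ft_force: [-9.4, 1.0, 4.6]
finger_gap: -0.0001
finger_force: 4.2
t: 17.43
position: [0.6374, -0.1707, 0.1067]
ft_force: [-1.5, 2.4, 1.5]
finger_gap: -0.0002
finger_force: 0.6
t: 17.68
position: [0.6417, -0.1708, 0.1065]
ft_force: [-15.1, 4.0, 10.4]
finger_gap: -0.0001
finger_force: 7.6
```

```bash
python3 -m crank '[[0.05,0,0,0],[0.05,0,0,0]]'| grep -v eef; python3 -m crank '[[-0.4,0,0,0],[-1,0,0,0],[-1.8,0,0,0],[-2.6,0,0,0],[-3.4,0,0,0]]'| grep -v eef;  python3 -m crank '[[0,0,-0.6,0],[0,-0.8,-1.2,0],[0,-1.7,-1.6,0],[0,-2.6,-1.6,0],[0,-3.4,-1.6,0]]'>/dev/null; python3 -m crank '[[0,-0.9,0,0],[0,-1.8,0,0],[0,-2.7,0,0],[0,-2.7,0,0],[0,-2.7,0,0]]' | grep -v eef
python3 - <<'E'
from h import *
im=snap('top','t7');s=snap('side','s7')
o=np.zeros((480,800,3),np.uint8);o[:480,:400]=cv2.resize(im['color'][90:255,220:400],(400,480));o[:480,400:]=cv2.resize(s['color'][130:370,230:430],(400,480))
cv2.imwrite('pics/c7.png',o)
X=cloud(s)[120:260,235:430].reshape(-1,3);print(np.nanpercentile(X[(X[:,2]>.09)&(X[:,2]<.13)&(X[:,0]>.55)],[0,5],axis=0))
E
```

```text
t: 17.85
position: [0.6415, -0.1708, 0.1066]
ft_force: [-18.4, 5.9, 11.7]
finger_gap: -0.0004
finger_force: 8.2
t: 18.27
position: [0.5077, -0.1711, 0.1049]
ft_force: [-0.8, 0.6, 1.3]
finger_gap: -0.0001
finger_force: 0.0
t: 19.1
position: [0.5085, 0.0746, 0.1691]
ft_force: [0.5, -0.2, 0.3]
finger_gap: -0.0002
finger_force: 0.0
[[ 0.62323248 -0.22595373  0.09000033]
 [ 0.62859413 -0.22111864  0.09140479]]
```

View pics/c7.png

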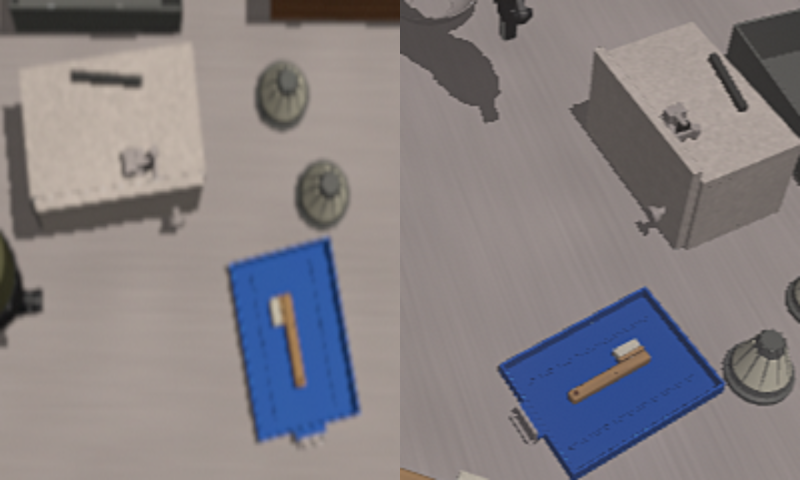

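The door is flush with the cupboard front and held by the roller. The scrubber lies flat in the lid, and the arm touches nothing.

```bash
python3 -c "
from rig import hand_in;print(hand_in())"
```

```text
the job is handed in; nothing more can be done
None
```

I laid the scrubber flat in the blue lid, then pushed the door past its catch. The last pictures show it flush and holding by itself, and I handed the job in at about 19 s; the hand-in gave no verdict.

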